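Put the mixed-up lab vessels back on their own stations

ROBOT

A 7-joint arm with a two-finger parallel gripper is mounted at the origin on the work surface. World frame = base frame: x ahead of the robot, y to its left, z up, the work surface at z = 0. Lengths are in mm, angles in rad, forces in N, time in s.
With the tool pointing down it reaches from about 400 to 850 mm from the base axis. Payload 10.4 kg.
Tool frame: the origin (TCP) lies on the centre line of the jaws, within the pads' length; the fingertips stand 17 mm ahead of it and the grasp point (between the pads) lies 2 mm behind it; z points along the fingers, y is the direction in which the jaws open and shut (so a half turn about z gives the same grasp; the last joint's range is limited). The gripper opens to 85 mm and grips with 20 to 120 N. Pads are 22 mm wide; open, the fingers measure 114 mm over their backs; the gripper's body (76 mm by 85 mm) begins 54 mm behind the grasp point. The pads swing forward as they close: fully open they stand 13 mm farther back than shut.
Start: joints at [1.211, 0.332, -0.065, 1.46, 0.022, 1.35, -0.088], TCP at [206.564, -589.899, 248.338] pointing down, gripper open.
Joint ranges: [-2.6, 2.6], [-0.5, 2.12], [-1.47, 1.34], [0.16, 2.42], [-1.27, 4.41], [0.06, 2.06], [-2.6, 2.6]. Speed limits (rad/s): [2.22, 2.22, 2.79, 2.79, 3.14, 3.14, 3.14].

INTERFACE

Orientations are given as a unit quaternion [x, y, z, w].
In Python, from workcell import readout, vision, manip gives the robot as it stands.
- The arm moves only by the shell command python3 -m creep 'ROWS' [OPENING]. ROWS is JSON, one flat list of numbers, 6 for each row, row after row: the shift along the tool's x, y, z in units of 0.03 m (1.0 is 0.03 m), then the turn, a rotation vector about the tool's x, y, z in units of 0.12 rad (1.0 is 0.12 rad). In form: [tx, ty, tz, wx, wy, wz, tx, ty, tz, wx, wy, wz, ...]. A call has 1 to 10 rows; each row shifts and turns the commanded pose from where the row before left it, along the tool's axes as they then stand; what a row does not reach is not made up. A row lasts 1/12 s, in which the tool goes at most 41.7 mm and 7.16 degrees, less where a joint would pass 70% of its speed; a pose out of reach is approached as far as the arm can. A call with a number of a shift or a turn outside -1 to 1 is refused whole. A call with a gripper value outside its range is refused whole. OPENING is the gripper command: -1 is shut, 1 is fully open, values between are in proportion, set as the call begins (- or left out, the last holds). The fingers move at their own pace and stop on an object; the grip force is fixed at half the most. Time passes only in rows, so rows that do not move let the fingers close. It gives the time, the measured TCP pose, the force and the opening at its end, in the units of the state.
- readout.state(): the state, without advancing time (a new reading comes with each control period).
- vision.capture(name): name is "side" or "top"; returns a dict with "img" (384x512x3 uint8, red, green, blue), "fov_y" (degrees; the focal length in pixels is half the picture's height over the tangent of half this angle, whatever the lens; pixels are square), "cx", "cy" (the principal point, pixels), "rvec" (rotation vector, rad) and "tvec" (3), from world to camera coordinates, as OpenCV has them. Camera axes: x right, y down, z forward; pixel columns grow to the right and rows downward; lengths in mm; the calibration is good to about 2 mm. A picture is of the moment at which its call begins. There is no depth.
- manip.job_done(): hands the job in, once; it reports no verdict.
Trained networks look in the newest picture that a camera, given by its name, has taken for a name from the list of things; names that differ only in an ending like _2 or _b are one class to them, and where a whole thing is asked for, a point or a joint stands for the part that bears it (a point fixed in the world has none). Each returns a list of dicts, best first, with "conf" (0 to 1); they miss things now and then, are a little off and sometimes report something else, mostly with a low value. They report only what shows in the picture. A call takes as long as a camera call. They do not tell look-alikes from the thing itself.
- vision.recognise(label, camera): "extent" ([left, top, width, height] in pixels, round what is visible of it).
- vision.outline_of(label, camera): "mask" (384x512 bool, what is visible of it) and "extent" ([left, top, width, height] in pixels, round what is visible of it).
- vision.pinpoint(label, camera): "point" ([column, row] in pixels: a listed point, or the origin of a listed thing).
The state is a dict: "time_s": time; "q": joint angles; "qvel": joint speeds; "joint_efforts": joint torques, N m; "eef_pos": TCP position; "ee_rot": TCP orientation; "force": force on the tool from outside, world axes, zero at the start; "torque": the same for the moment, N m; "opening": finger opening in mm.
Only numpy, scipy, OpenCV 4.12 (cv2) and the standard library are available. Lean on these libraries where they do the work, as an engineer would, in place of code of your own. Each camera call takes 0.05 s, during which the arm holds its last target.

TASK

The three vessels stand on the wrong stations: put the conical flask on the middle of the stirrer's plate, the squat jar on the middle of the balance's pan and the amber bottle in the middle of the spill tray. Since every station is occupied, first park one vessel on the empty white tile, which must be free again at the end. Keep the vessels upright, set them down without dropping them, and leave the tip box, the brass weight and the vial stand where they are.

Things in the scene. Friction and masses are not known exactly. Their poses are not given: they have to be found in the camera images.
- flask_center (a point): Stoppered conical flask of clear glass, 115 mm high: foot 64 mm across, narrowing from 8 mm to 62 mm above its foot to a straight neck 26 mm across (62 to 105 mm above the foot), then a black stopper 23 mm across up to 115 mm. Point: on its axis, half-way up (57.5 mm above its foot). Grip it by the neck, best 30 mm above this point, from above and any side. z up. At the start it stands on the balance.
- jar_center (a point): Squat round jar, 70 mm high, white body 54 mm across up to 50 mm, black screw lid 56 mm across from 50 to 70 mm. Point: on its axis, half-way up (35 mm above its foot). Grip it round the body from above. z up. At the start it stands in the spill tray.
- bottle_center (a point): Amber glass bottle with a plain pale band, 100 mm high, body 50 mm across up to 68 mm, shoulder to 80 mm, white cap 33 mm across from 80 to 100 mm. Point: on its axis, half-way up (50 mm above its foot). Grip it round the body at this height from above. z up. At the start it stands on the stirrer.
- stirrer_top (a point): Magnetic stirrer, fixed: white housing 143 x 114 mm, 34 mm high, with a round white plate 100 mm across, top 44 mm above the bench, and a black knob 9 mm high on the strip before the plate. Point: middle of the plate's top. Its z axis points up, its x axis away from its front (control) side.
- balance_top (a point): Balance, fixed: light grey housing 143 x 114 mm, 28 mm high, with a square-cornered steel pan 100 x 104 mm, top 38 mm above the bench (the pan does not give), and a dark display before the pan. Point: middle of the pan's top. Its z axis points up, its x axis away from its front (control) side.
- tray_in (a point): Spill tray, fixed: low open grey tray 130 x 130 mm, walls 4 mm thick and 14 mm high above the bench, floor 4 mm thick. Point: middle of its inner floor. z up, x and y along its sides.
- tile_top (a point): White ceramic tile, fixed, flat, 110 x 110 x 8 mm, empty at the start: the free spot. Point: middle of its top, 8 mm above the bench. z up, x and y along its sides.
- tipbox_center (a point): Bystander: closed box of pipette tips, 80 x 110 x 52 mm, grey with a pale lid. Point: its centre. Leave alone.
- weight_center (a point): Bystander: brass calibration weight with a knob, 34 mm across, 52 mm high. Point: its centre. Leave alone.
- vialstand_center (a point): Bystander: aluminium block 50 x 90 x 28 mm holding three capped vials, 54 mm high in all. Point: its centre. Leave alone.
Mind the look-alikes: they are no part of the job. What is shaped like the part that bears flask_center but purple or turquoise is not meant. Leave any purple look-alike of the part that bears bottle_center alone.

How it is judged (in metres and radians):
On the way:
1. one vessel stands on the white tile (within 35 mm of its middle), upright, at rest and released (((horizontal distance between flask_center and tile_top below 0.035 m and z of flask_center in the frame of tile_top between 0.0515 and 0.0635 m and angle between flask_center's own z axis and vertical below 0.1 rad and linear speed of flask below 0.03 m/s and contact force between the fingers and flask below 0.05 N) or (horizontal distance between jar_center and tile_top below 0.035 m and z of jar_center in the frame of tile_top between 0.029 and 0.041 m and angle between jar_center's own z axis and vertical below 0.1 rad and linear speed of jar below 0.03 m/s and contact force between the fingers and jar below 0.05 N) or (horizontal distance between bottle_center and tile_top below 0.035 m and z of bottle_center in the frame of tile_top between 0.044 and 0.056 m and angle between bottle_center's own z axis and vertical below 0.1 rad and linear speed of bottle below 0.03 m/s and contact force between the fingers and bottle below 0.05 N))), for 0.2 s.
At the end, for the whole second after the job is handed in: The flask stands on the stirrer's plate, the jar on the balance's pan and the bottle on the floor of the spill tray, each within 15 mm of the middle, upright within 0.1 rad, resting on its surface within 6 mm in height, released and at rest (slower than 0.03 m/s) (horizontal distance between flask_center and stirrer_top below 0.015 m and z of flask_center in the frame of stirrer_top between 0.0515 and 0.0635 m and angle between each of flask_center, jar_center, bottle_center's own z axis and vertical below 0.1 rad and linear speed of each of flask, jar, bottle below 0.03 m/s and horizontal distance between jar_center and balance_top below 0.015 m and z of jar_center in the frame of balance_top between 0.029 and 0.041 m and horizontal distance between bottle_center and tray_in below 0.015 m and z of bottle_center in the frame of tray_in between 0.044 and 0.056 m); the robot touches nothing.
It fails at once if the tip box, the brass weight or the vial stand is moved by more than 20 mm (distance of any of tipbox_center, weight_center, vialstand_center from where it was at the start of the episode above 0.02 m).
It fails at once if a vessel is tipped by more than 0.6 rad (angle between any of flask_center, jar_center, bottle_center's own z axis and vertical above 0.6 rad).
It fails at once if a vessel is dropped (faster than 0.6 m/s while the fingers do not hold it) ((linear speed of flask above 0.6 m/s and contact force between the fingers and flask below 0.05 N) or (linear speed of jar above 0.6 m/s and contact force between the fingers and jar below 0.05 N) or (linear speed of bottle above 0.6 m/s and contact force between the fingers and bottle below 0.05 N)).
It also fails if it takes over 128 s, if anything falls off the work surface, if the arm or the gripper's body presses on something with over 40 N, if the wrist force passes 120 N, or if a joint passes its speed limit or range.

## Working session

There is one attempt and no reset: what is moved stays moved. The work goes in short steps, Python scripts to look and compute and a shell command to move; the robot and the scene stay as the last step left them, time stands still between calls to the robot, and variables do not carry over. Pictures are saved under pics/ and viewed, and the job is handed in when it is done.

```bash
ls; mkdir -p pics; python3 - <<'E'
from workcell import readout, vision
import cv2
s=readout.state();print(s)
for n in("side","top"):
    c=vision.capture(n);cv2.imwrite(f"pics/{n}0.png",c["img"][:,:,::-1]);print(n,c["fov_y"],c["cx"],c["cy"],c["rvec"],c["tvec"])
    for l in "flask_center jar_center bottle_center stirrer_top balance_top tray_in tile_top tipbox_center weight_center vialstand_center".split():
        print(l,[(p["point"],round(p["conf"],2)) for p in vision.pinpoint(l,n)])
E
```

```text
pics
{'time_s': 0.0, 'q': array([ 1.21140401,  0.33288149, -0.06470038,  1.46094237,  0.02159694,
        1.34987877, -0.08848833]), 'qvel': array([-0.00033416,  0.00085657,  0.00145278,  0.00052968,  0.00065212,
       -0.00052279, -0.00057008]), 'joint_efforts': array([-4.72355605e-04, -6.25442362e+01,  4.88822884e-02, -3.91600370e+01,
        1.62223406e-02,  9.89093125e-03, -7.57779981e-05]), 'eef_pos': array([ 206.42169593, -589.56193597,  247.50939958]), 'ee_rot': array([ 9.85851882e-01,  1.67617321e-01, -1.48803508e-04, -6.91473551e-04]), 'force': array([-0.33113291, -0.60308039,  0.01429113]), 'torque': array([-0.02881836,  0.02637649, -0.01964659]), 'opening': 85.39578281923689}
side 53.14712118780585 250.39472973205676 190.64287884168107 [ 0.44055471 -2.55077505  1.42325599] [ 546.55199005  162.40095036 1055.57838053]
flask_center [([202.2, 327.8], 0.79), ([233.9, 272.5], 0.63), ([264.3, 247.3], 0.57)]
jar_center [([292.7, 183.2], 0.86)]
bottle_center [([308.0, 141.6], 0.77), ([325.5, 137.7], 0.72)]
stirrer_top [([308.4, 155.4], 0.67)]
balance_top [([237.4, 288.0], 0.79), (
[... 166 characters left out ...]
]
vialstand_center [([236.6, 272.7], 0.65), ([173.1, 269.5], 0.61)]
top 47.991214585130436 251.75296272109244 197.15368643188745 [ 2.13108862 -2.17489666  0.12055748] [  19.654643    566.5376574  1292.86508253]
flask_center [([90.5, 220.9], 0.93), ([180.0, 231.3], 0.68), ([131.0, 224.2], 0.6), ([146.6, 169.3], 0.47)]
jar_center [([294.6, 225.1], 0.57)]
bottle_center [([382.6, 221.1], 0.83), ([417.4, 234.1], 0.81)]
stirrer_top [([374.0, 225.3], 0.72)]
balance_top [([138.1, 226.4], 0.98)]
tray_in [([290.7, 225.5], 0.59)]
tile_top [([224.7, 204.0], 0.6)]
tipbox_center [([354.9, 161.3], 0.6)]
weight_center [([263.5, 148.3], 0.69), ([150.4, 170.3], 0.31)]
vialstand_center [([147.0, 171.3], 0.64)]
```

```bash
python3 - <<'E'
import cv2
for n,(x0,y0,x1,y1) in (("top",(60,110,460,300)),("side",(140,90,380,380))):
    a=cv2.imread(f"pics/{n}0.png")[y0:y1,x0:x1]; f=2 if n=="top" else 2
    cv2.imwrite(f"pics/{n}0c.png",cv2.resize(a,None,fx=f,fy=f,interpolation=cv2.INTER_CUBIC))
E
```

```text
(no output)
```

View pics/top0.png

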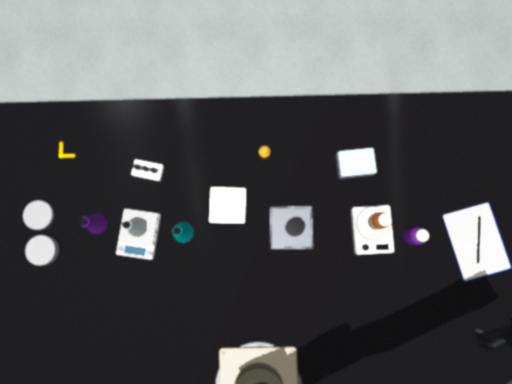

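View pics/side0.png

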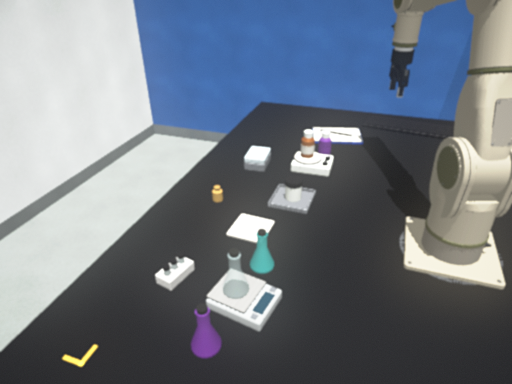

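```bash
ls pics
```

```text
side0.png
side0c.png
top0.png
top0c.png
```

View pics/top0c.png

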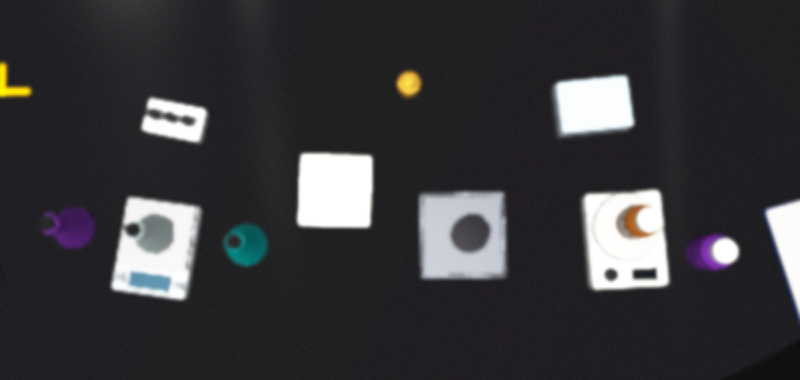

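View pics/side0c.png

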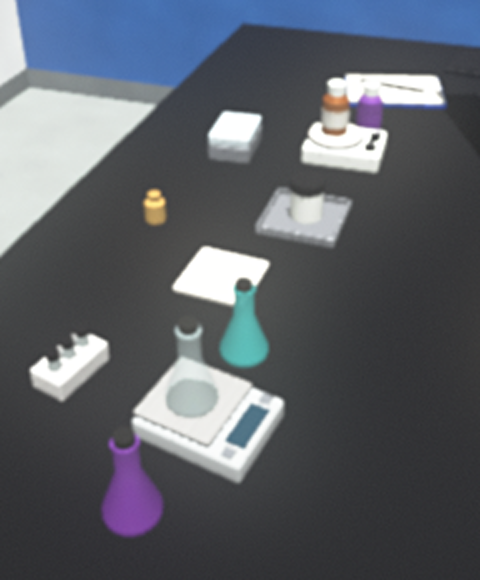

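The clear flask is on the balance in the top view at about (138,226). Its look-alikes are purple at (91,222) and turquoise at (181,231). The amber bottle is on the stirrer at about (378,220), with a purple look-alike at (417,235). The jar is in the tray at (295,226), and the tile is free at (227,205).

```bash
cat > h.py <<'E'
import numpy as np, cv2
from workcell import readout, vision
H=dict(flask_center=38+57.5,jar_center=4+35,bottle_center=44+50,stirrer_top=44,balance_top=38,tray_in=4,tile_top=8,tipbox_center=26,weight_center=26,vialstand_center=27)
def cam(c):
    f=c["img"].shape[0]/2/np.tan(np.radians(c["fov_y"])/2)
    K=np.array([[f,0,c["cx"]],[0,f,c["cy"]],[0,0,1]]);R=cv2.Rodrigues(np.array(c["rvec"]))[0];return K,R,np.array(c["tvec"])
def ray(c,p):
    K,R,t=cam(c);d=R.T@np.linalg.solve(K,[p[0],p[1],1.]);o=-R.T@t;return o,d/np.linalg.norm(d)
def at(c,p,z):
    o,d=ray(c,p);return (o+d*(z-o[2])/d[2])
def proj(c,P):
    K,R,t=cam(c);q=K@(R@np.array(P,float).reshape(-1,3).T+t[:,None]);return (q[:2]/q[2]).T
def tri(c1,p1,c2,p2):
    (o1,d1),(o2,d2)=ray(c1,p1),ray(c2,p2)
    s=np.linalg.lstsq(np.c_[d1,-d2],o2-o1,rcond=None)[0];a=o1+d1*s[0];b=o2+d2*s[1];return (a+b)/2,np.linalg.norm(a-b)
E
python3 - <<'E'
from h import *
np.set_printoptions(precision=1,suppress=True)
C={n:vision.capture(n) for n in("side","top")}
for n in C: 
    K,R,t=cam(C[n]); print(n,"pos",-R.T@t,K[0,0])
# TCP ok?
print("tcp proj",[proj(C[n],readout.state()["eef_pos"]) for n in C])
for l in H:
    for n in C:
        print(l,n,[(at(C[n],p["point"],H[l])[:2],round(p["conf"],2)) for p in vision.pinpoint(l,n)])
# white/bright component corners in top
g=C["top"]["img"]
for n,z in(("top",None),("side",None)):
    im=C[n]["img"];hsv=cv2.cvtColor(im,cv2.COLOR_RGB2HSV)
    m=(im.min(2)>110).astype(np.uint8)
    k,lab,st,ce=cv2.connectedComponentsWithStats(m)
    for i in range(1,k):
        if 100<st[i,4]<6000:
            cs=cv2.findContours((lab==i).astype(np.uint8),cv2.RETR_EXTERNAL,cv2.CHAIN_APPROX_NONE)[0][0]
            print(n,st[i],ce[i],cv2.minAreaRect(cs))
E
```

```text
side pos [219.4 949.4 699.9] 383.8574656892068
top pos [ 404.3   -4.5 1352.5] 431.32805424941455
tcp proj [array([[395.6,  91.7]]), array([[495.5, 326.2]])]
flask_center side [(array([483.6, 365.7]), 0.91), (array([454.1, 269.6]), 0.69), (array([482.3, 515.5]), 0.61)]
flask_center top [(array([466.4, 216.2]), 0.91), (array([495.5, 487.1]), 0.74), (array([488.2, 371.2]), 0.66)]
jar_center side [(array([ 480.4, -139.2]), 0.79)]
jar_center top [(array([ 474.1, -113.7]), 0.83)]
bottle_center side [(array([ 491. , -395.9]), 0.79), (array([ 420.3, -387.7]), 0.57)]
bottle_center top [(array([ 445.2, -478.6]), 0.55), (array([ 486.4, -363.6]), 0.54)]
stirrer_top side [(array([ 480.2, -330.7]), 0.73)]
stirrer_top top [(array([ 476.7, -361.4]), 0.87)]
balance_top side [(array([483.8, 366.2]), 0.61)]
balance_top top [(array([483.5, 359.8]), 0.61)]
tray_in side [(array([ 467. , -110.5]), 0.96)]
tray_in top [(array([ 480.2, -110.2]), 0.87), (array([717.5, -21.4]), 0.16)]
tile_top side [(array([546.5, 108.4]), 0.98), (array([ 502.7, -433.9]), 0.56)]
tile_top top [(array([547.8,  96.8]), 0.66)]
tipb
[... 2432 characters left out ...]
 [268 184  48  29 959] [291.7 198.1] ((291.26513671875, 197.3504638671875), (44.934226989746094, 25.18715476989746), 9.865806579589844)
side [226 213  49  31 916] [249.2 227. ] ((249.97059631347656, 227.61766052246094), (44.3840217590332, 27.406524658203125), 14.03624439239502)
side [ 205  253   77   78 2988] [241.7 296. ] ((245.6343231201172, 291.838134765625), (67.694580078125, 63.9755973815918), 27.149681091308594)
side [155 257  40  34 782] [174.7 272.8] ((174.6858367919922, 271.21240234375), (23.4239501953125, 42.33243942260742), 48.8140754699707)
side [ 64 346  32  20 128] [ 79.9 357.6] ((81.45701599121094, 357.4796447753906), (13.857057571411133, 33.23003387451172), 70.34617614746094)
```

```bash
cat > st.py <<'E'
from h import *
np.set_printoptions(precision=1,suppress=True)
import sys
def rects(c,seeds,thr=120):
    im=cv2.resize(c["img"],None,fx=4,fy=4,interpolation=cv2.INTER_CUBIC)
    g=im.max(2) 
    out={}
    for l,(p,z,th) in seeds.items():
        m=(g>th).astype(np.uint8);k,lab,st,ce=cv2.connectedComponentsWithStats(m)
        i=lab[int(p[1]*4+2),int(p[0]*4+2)]
        if i==0: print(l,"seed bad");continue
        cs=max(cv2.findContours((lab==i).astype(np.uint8),cv2.RETR_EXTERNAL,cv2.CHAIN_APPROX_NONE)[0],key=len)[:,0]
        w=np.array([at(c,((q[0]+.5)/4-.5,(q[1]+.5)/4-.5),z)[:2] for q in cs],np.float32)
        r=cv2.minAreaRect(w)
        print(l,th,np.array(r[0]),np.array(r[1]),round(r[2],1))
if __name__=="__main__":
    c=vision.capture("top")
    for th in(60,90,120,150):
        rects(c,dict(tile=((227,205),8,th),tray=((280,215),14,th),stir=((372,212),34,th),bal=((150,220),28,th),tip=((356,162),52,th),vial=((147,175),28,th),weight=((264,152),30,th)))
    c=vision.capture("side")
    for th in(90,120,150):
        rects(c,dict(tile=((249,227),8,th),tray=((280,200),14,th)))
E
python3 st.py
```

```text
tile 60 [548.2  85.8] [123.1 123. ] 87.3
tray 60 [ 473.7 -110.8] [139.  139.3] 89.0
stir 60 [ 460.5 -356.4] [153.7 128.1] 2.2
bal 60 [462.5 360.4] [124.6 152.1] 80.8
tip 60 [ 665.7 -313.5] [ 92.5 123.9] 4.7
vial 60 [661.5 334.4] [104.1  63. ] 77.0
weight 60 [710.2 -33. ] [43.  46.3] 88.7
tile 90 [548.1  86. ] [120.4 120.2] 87.9
tray 90 [ 473.8 -110.9] [135.9 136.1] 88.9
stir 90 [ 460.5 -356.6] [150.9 124.7] 2.1
bal 90 [462.5 360.7] [121.  148.8] 80.9
tip 90 [ 666.  -314.1] [ 88.6 119.7] 4.7
vial 90 [661.4 334.8] [100.6  59.9] 77.2
weight 90 [711.  -33.1] [41.4 40.6] 31.7
tile 120 [548.   86.1] [117.8 118.6] 87.4
tray 120 [ 473.4 -110.5] [133.6 133.8] 88.9
stir 120 [ 460.6 -356.9] [149.1 122.1] 2.2
bal 120 [462.5 360.8] [118.4 146.9] 80.8
tip 120 [ 666.5 -314.7] [ 86.  116.3] 4.5
vial 120 [661.6 335. ] [97.9 57.9] 77.2
weight 120 [710.6 -32.6] [37.6 39.1] 88.7
tile 150 [548.   86.1] [116.3 117. ] 87.4
tray 150 [ 473.7 -110.8] [131.  131.5] 88.9
stir 150 [ 460.3 -357.1] [147.  119.8] 2.2
bal 150 [462.4 361.2] [116.2 144.8] 80.9
tip 150 [ 666.7 -315. ] [ 83.6 113.8] 4.5
vial 150 [661.5 335.1] [96. 56.] 77.3
weight 150 [711.3 -33. ] [35.8 35.8] 43.2
tile 90 [532.6 145.5] [146.6 274.9] 16.5
tray 90 [ 474.6 -102.9] [163.5 140.1] 89.8
tile 120 [532.9 145.4] [143.6 269.3] 16.3
tray 120 [ 474.6 -103.8] [135.4 152.2] 0.1
tile 150 [533.3 144.8] [141.4 264.9] 16.0
tray 150 [ 474.3 -105.6] [131.2 140.8] 0.3
```

```bash
python3 - <<'E'
from h import *
c=vision.capture("top");im=c["img"]
def e(x0,y0,x1,y1):
    a=im[y0:y1,x0:x1].astype(float); a=np.clip((a-90)*1.6,0,255)**1.5/255**.5
    return cv2.resize(a.astype(np.uint8),(384,420),interpolation=cv2.INTER_CUBIC)
a=np.hstack([e(342,198,406,268),e(106,198,170,268)])
cv2.imwrite("pics/plates.png",a[:,:,::-1])
E
```

```text
(no output)
```

View pics/plates.png

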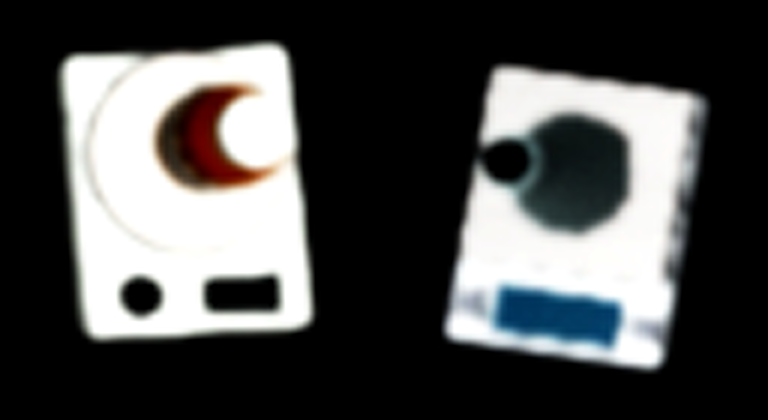

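```bash
python3 - <<'E'
from h import *
np.set_printoptions(precision=1,suppress=True)
c=vision.capture("top")
p=at(c,(342+185/6-.42,198+152/6-.42),44);print("plate",p)
bot=proj(c,[[0,0,0]])
def draw(img,C,pts,s,x0,y0,col):
    q=((proj(C,pts)-[x0,y0]+.5)*s-.5);cv2.polylines(img,[np.round(q*8).astype(int)],True,col,1,cv2.LINE_AA,3)
def rect(x,y,z,lx,ly,yaw):
    r=np.radians(yaw);R=np.array([[np.cos(r),-np.sin(r)],[np.sin(r),np.cos(r)]])
    return [[*(R@[a*lx/2,b*ly/2]+[x,y]),z] for a,b in((1,1),(1,-1),(-1,-1),(-1,1))]
def circ(x,y,z,d): 
    t=np.linspace(0,2*np.pi,60);return np.c_[x+d/2*np.cos(t),y+d/2*np.sin(t),0*t+z]
S=(460.5,-357,2.2);B=(462.5,360.7,-9.2)
ims=[]
for x0,y0,k in((342,198,0),(106,198,1)):
    a=np.clip((c["img"][y0:y0+70,x0:x0+64].astype(float)-60)*1.4,0,255).astype(np.uint8);a=np.ascontiguousarray(cv2.resize(a,None,fx=6,fy=6,interpolation=cv2.INTER_CUBIC)[:,:,::-1])
    st=(S,B)[k];h=(34,28)[k];r=np.radians(st[2]);o=np.array([np.cos(r),np.sin(r)])*14.5+st[:2]
    print(o)
    draw(a,c,rect(*st[:2],h,143,114,st[2]),6,x0,y0,(0,200,0))
    if k==0: draw(a,c,circ(*o,44,100),6,x0,y0,(0,0,255))
    else: draw(a,c,rect(*o,38,100,104,st[2]),6,x0,y0,(0,0,255))
    ims.append(a)
cv2.imwrite("pics/plates2.png",np.hstack(ims))
E
```

```text
plate [ 479.5 -355.3   44. ]
[ 475.  -356.4]
[476.8 358.4]
```

View pics/plates2.png

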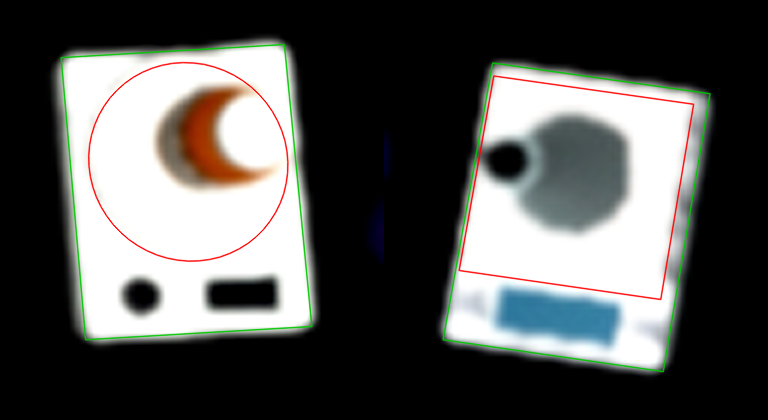

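```bash
cat > ob.py <<'E'
from h import *
np.set_printoptions(precision=1,suppress=True)
def circ(x,y,z,d): 
    t=np.linspace(0,2*np.pi,60);return np.c_[x+d/2*np.cos(t),y+d/2*np.sin(t),0*t+z]
RINGS=dict(flask=((0,64),(8,64),(62,26),(105,26),(105,23),(115,23)),jar=((0,54),(50,54),(50,56),(70,56)),bottle=((0,50),(68,50),(80,33),(100,33)))
def overlay(cs,objs,name,s=6,w=80,h=70):
    rows=[]
    for n,c in cs.items():
        r=[]
        for l,(x,y,z) in objs.items():
            m=proj(c,[x,y,z+50])[0];x0,y0=int(m[0]-w/2),int(m[1]-h/2)
            x0=max(0,min(512-w,x0));y0=max(0,min(384-h,y0))
            a=cv2.resize(c["img"][y0:y0+h,x0:x0+w],None,fx=s,fy=s,interpolation=cv2.INTER_CUBIC)[:,:,::-1].copy()
            for dz,d in RINGS[l]:
                q=(proj(c,circ(x,y,z+dz,d))-[x0,y0]+.5)*s-.5
                cv2.polylines(a,[np.round(q*8).astype(int)],True,(0,255,0),1,cv2.LINE_AA,3)
            r.append(a)
        rows.append(np.hstack(r))
    cv2.imwrite(name,np.vstack(rows))
E
python3 - <<'E'
from ob import *
cs={n:vision.capture(n) for n in("top","side")};c=cs["top"]
print("flask stopper",at(c,(106+124/6-.42,198+160/6-.42),153))
print("bottle cap",at(c,(342+258/6-.42,198+131/6-.42),144))
im=c["img"][205:250,270:314];m=(cv2.resize(im,None,fx=4,fy=4,interpolation=cv2.INTER_CUBIC).max(2)<90).astype(np.uint8)
k,lab,st,ce=cv2.connectedComponentsWithStats(m)
for i in range(1,k):
    if st[i,4]>200: print("lid",st[i],at(c,(270+(ce[i][0]+.5)/4-.5,205+(ce[i][1]+.5)/4-.5),74))
E
```

```text
flask stopper [483.5 358.7 153. ]
bottle cap [ 482.9 -362.9  144. ]
lid [   0    0  176  180 1593] [ 499.1 -136.5   74. ]
lid [  66   52   71   66 3630] [ 473.5 -118.6   74. ]
```

```bash
python3 - <<'E'
from ob import *
cs={n:vision.capture(n) for n in("top","side")}
overlay(cs,dict(flask=(483.5,358.7,38),jar=(473.5,-118.6,4),bottle=(483,-363,44)),"pics/ov0.png",s=3.3)
E
```

```text
(no output)
```

View pics/ov0.png

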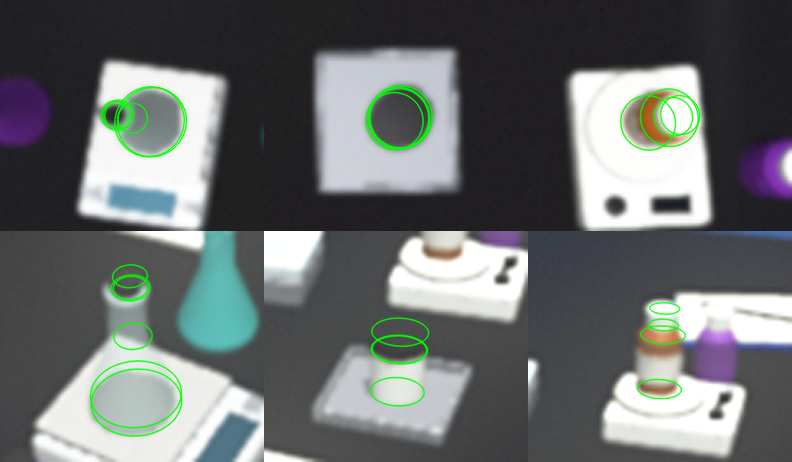

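Both views agree on the positions: flask (483,359), jar (473,-119) and bottle (483,-363), standing on the stations I found. I'll park the amber bottle on the tile first. Before that I turn the tool so its x axis points to world +y and its y axis to world +x.

```bash
python3 -m creep '[0,0,0,0,0,-0.5,0,0,0,0,0,-1,0,0,0,0,0,-1,0,0,0,0,0,-1,0,0,0,0,0,-1,0,0,0,0,0,-1,0,0,0,0,0,-1,0,0,0,0,0,-1,0,0,0,0,0,-1,0,0,0,0,0,-1]' 1; python3 -m creep '[0,0,0,0,0,-0.78,0,0,0,0,0,0,0,0,0,0,0,0]'
cat > w.py <<'E'
from h import *
import sys
from scipy.spatial.transform import Rotation as Ro
s=readout.state();R=Ro.from_quat(s["ee_rot"])
np.set_printoptions(precision=2,suppress=True)
print("t",round(s["time_s"],1),"pos",s["eef_pos"],"q",s["q"],"F",s["force"],"op",round(s["opening"],1))
print("tool x",R.as_matrix()[:,0],"z",R.as_matrix()[:,2])
if len(sys.argv)>3: print("units",R.inv().apply(np.array(list(map(float,sys.argv[1:4])))-s["eef_pos"])/30)
# correction to yaw 90, down
G=Ro.from_matrix(np.array([[0,1,0],[1,0,0],[0,0,-1.]]))
print("turn units",(R.inv()*G).as_rotvec()/.12)
E
python3 w.py 483 -363 250
```

```text
time_s: 3.43
eef_pos: [206.6, -589.9, 248.4]
ee_rot: [0.738, 0.675, 0.0, 0.0]
force: [0.5, -0.8, 0.3]
opening: 85.7
time_s: 3.68
eef_pos: [206.5, -589.9, 248.3]
ee_rot: [0.708, 0.706, 0.0, 0.0]
force: [0.4, 0.5, 0.1]
opening: 85.4
t 3.7 pos [ 206.46 -589.95  248.34] q [ 1.34  0.34 -0.23  1.45  0.08  1.36  1.1 ] F [0.41 0.48 0.15] op 85.4
tool x [ 0.  1. -0.] z [ 0. -0. -1.]
units [ 7.6   9.19 -0.05]
turn units [ 0.    0.   -0.03]
```

```bash
python3 -m creep '[0.4,0.5,0,0,0,0,0.8,0.96,0,0,0,0,0.8,0.96,0,0,0,0,0.8,0.96,0,0,0,0,0.8,0.96,0,0,0,0,0.8,0.96,0,0,0,0,0.8,0.96,0,0,0,0,0.8,0.96,0,0,0,0,0.8,0.96,0,0,0,0,0.8,0.96,0,0,0,0]'; python3 w.py 483 -363 97
```

```text
time_s: 4.52
eef_pos: [482.0, -360.7, 248.6]
ee_rot: [0.709, 0.706, -0.0, 0.0]
force: [-0.6, -1.0, -0.2]
opening: 85.4
t 4.5 pos [ 482.02 -360.69  248.57] q [ 0.91  0.31 -0.42  1.51  0.13  1.35  0.47] F [-0.58 -1.05 -0.21] op 85.4
tool x [ 0.  1. -0.] z [ 0. -0. -1.]
units [-0.07  0.03  5.05]
turn units [ 0.    0.   -0.04]
```

```bash
python3 -m creep '[-0.07,0.03,0.3,0,0,0,0,0,0.6,0,0,0,0,0,0.7,0,0,0,0,0,0.7,0,0,0,0,0,0.7,0,0,0,0,0,0.6,0,0,0,0,0,0.5,0,0,0,0,0,0.4,0,0,0,0,0,0.35,0,0,0,0,0,0.2,0,0,0]'; python3 w.py 483 -363 97; python3 - <<'E'
from ob import *
cs={n:vision.capture(n) for n in("top","side")}
overlay(cs,dict(bottle=(483,-363,44)),"pics/g1.png",s=5)
E
```

```text
time_s: 5.35
eef_pos: [481.4, -364.0, 95.6]
ee_rot: [0.708, 0.706, -0.0, -0.0]
force: [0.6, -0.2, 0.2]
opening: 85.7
t 5.3 pos [ 481.39 -364.01   95.62] q [ 0.9   0.45 -0.4   1.67  0.19  1.07  0.43] F [ 0.58 -0.19  0.2 ] op 85.7
tool x [0. 1. 0.] z [-0.  0. -1.]
units [ 0.03  0.05 -0.05]
turn units [-0.01 -0.   -0.01]
```

View pics/g1.png

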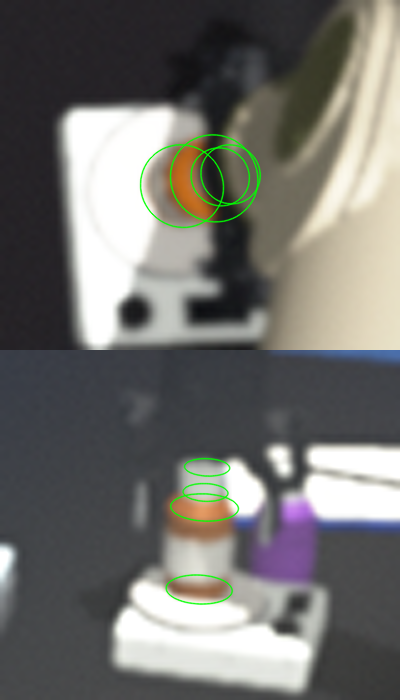

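The picture shows one finger on each side of the amber bottle, with the purple one clear to the right, so I close.

```bash
python3 -m creep '[0,0.05,-0.05,0,0,0,0,0,0,0,0,0,0,0,0,0,0,0,0,0,0,0,0,0,0,0,0,0,0,0,0,0,0,0,0,0,0,0,0,0,0,0,0,0,0,0,0,0,0,0,0,0,0,0]' -1;python3 w.py
```

```text
time_s: 6.2
eef_pos: [484.1, -364.4, 99.8]
ee_rot: [0.707, 0.707, 0.0, 0.001]
force: [0.5, 0.0, 5.4]
opening: 48.5
t 6.2 pos [ 484.12 -364.44   99.77] q [ 0.89  0.44 -0.41  1.66  0.19  1.07  0.43] F [0.48 0.04 5.38] op 48.5
tool x [ 0.  1. -0.] z [ 0. -0. -1.]
turn units [ 0.02  0.01 -0.  ]
```

```bash
python3 -m creep '[0,0,-0.2,0,0,0,0,0,-0.4,0,0,0,0,0,-0.6,0,0,0,0,0,-0.7,0,0,0,0,0,-0.7,0,0,0,0,0,-0.7,0,0,0,0,0,-0.7,0,0,0,0,0,-0.4,0,0,0,0,0,-0.2,0,0,0]';python3 w.py 550 86 216
```

```text
time_s: 6.95
eef_pos: [483.8, -364.4, 239.0]
ee_rot: [0.707, 0.707, 0.0, 0.002]
force: [0.0, -1.4, -2.1]
opening: 48.4
t 7.0 pos [ 483.79 -364.43  239.02] q [ 0.91  0.32 -0.42  1.51  0.14  1.33  0.47] F [ 0.02 -1.38 -2.13] op 48.4
tool x [ 0.  1. -0.] z [ 0. -0. -1.]
units [15.02  2.2   0.74]
turn units [ 0.02  0.02 -0.  ]
```

```bash
python3 -m creep '[0.3,0.05,0,0,0,0,0.6,0.1,0,0,0,0,0.9,0.13,0,0,0,0,0.9,0.13,0,0,0,0,0.9,0.13,0,0,0,0,0.9,0.13,0,0,0,0,0.9,0.13,0,0,0,0,0.9,0.13,0,0,0,0,0.9,0.13,0,0,0,0,0.9,0.13,0,0,0,0]';python3 -m creep '[0.9,0.13,0,0,0,0,0.9,0.13,0,0,0,0,0.9,0.13,0,0,0,0,0.9,0.13,0,0,0,0,0.9,0.13,0,0,0,0,0.9,0.13,0,0,0,0,0.7,0.13,0,0,0,0,0.5,0.1,0,0,0,0,0.2,0,0,0,0,0,0,0,0,0,0,0]';python3 w.py 548 85 216
```

```text
time_s: 7.78
eef_pos: [518.2, -118.9, 234.9]
ee_rot: [0.707, 0.707, -0.001, -0.001]
force: [0.0, 0.5, -2.6]
opening: 48.6
time_s: 8.62
eef_pos: [548.4, 84.8, 235.3]
ee_rot: [0.706, 0.708, -0.0, -0.001]
force: [0.2, -0.2, -2.3]
opening: 48.2
t 8.6 pos [548.43  84.84 235.26] q [ 0.37  0.26 -0.71  1.64  0.17  1.31 -0.36] F [ 0.19 -0.18 -2.34] op 48.2
tool x [-0.  1.  0.] z [-0.  0. -1.]
units [ 0.01 -0.01  0.64]
turn units [-0.01 -0.    0.02]
```

```bash
python3 -m creep '[0,0,0.3,0,0,0,0,0,0.7,0,0,0,0,0,0.9,0,0,0,0,0,0.9,0,0,0,0,0,0.9,0,0,0,0,0,0.8,0,0,0,0,0,0.6,0,0,0,0,0,0.3,0,0,0,0,0,0.1,0,0,0,0,0,0,0,0,0]';python3 w.py 548 85 64;python3 - <<'E'
from ob import *
cs={n:vision.capture(n) for n in("top","side")}
overlay(cs,dict(bottle=(548,86,8+6)),"pics/p1.png",s=5)
E
```

```text
time_s: 9.45
eef_pos: [549.2, 82.0, 70.8]
ee_rot: [0.708, 0.707, -0.0, -0.0]
force: [0.5, -0.4, -2.9]
opening: 48.0
t 9.4 pos [549.17  81.97  70.83] q [ 0.32  0.43 -0.66  1.81  0.31  1.01 -0.46] F [ 0.53 -0.35 -2.89] op 48.0
tool x [ 0.  1. -0.] z [-0. -0. -1.]
units [ 0.1  -0.04  0.23]
turn units [-0.01  0.   -0.01]
```

View pics/p1.png

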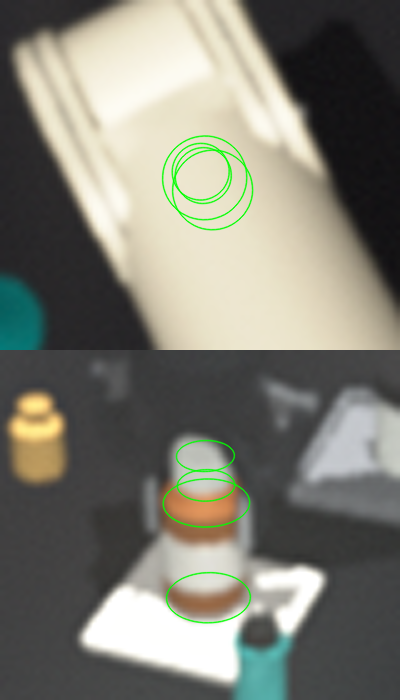

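The bottle hangs upright just above the tile. I lower it gently until it touches.

```bash
python3 -m creep '[0.1,0,0.06,0,0,0,0,0,0.06,0,0,0,0,0,0.05,0,0,0,0,0,0.03,0,0,0,0,0,0,0,0,0]'; python3 -m creep '[0,0,0.05,0,0,0,0,0,0,0,0,0]';
```

```text
time_s: 9.97
eef_pos: [549.4, 85.8, 65.2]
ee_rot: [0.707, 0.707, -0.0, 0.0]
force: [-1.0, -0.3, -2.6]
opening: 48.3
time_s: 10.13
eef_pos: [549.6, 85.9, 63.8]
ee_rot: [0.707, 0.707, 0.0, 0.0]
force: [0.1, -0.0, -1.3]
opening: 48.5
```

```bash
python3 -m creep '[0,0,0.05,0,0,0,0,0,0,0,0,0]'; python3 -m creep '[0,0,0.04,0,0,0,0,0,0,0,0,0]';
```

```text
time_s: 10.3
eef_pos: [549.7, 85.9, 63.6]
ee_rot: [0.707, 0.707, -0.0, 0.0]
force: [-5.7, -2.2, 14.2]
opening: 48.3
time_s: 10.47
eef_pos: [549.8, 85.9, 63.6]
ee_rot: [0.707, 0.707, -0.0, 0.001]
force: [-11.4, -3.3, 29.0]
opening: 48.2
```

Contact at z 63.6, as predicted. I back off slightly, release and rise.

```bash
python3 -m creep '[0,0,-0.07,0,0,0,0,0,0,0,0,0,0,0,0,0,0,0]' ; python3 -m creep '[0,0,0,0,0,0,0,0,0,0,0,0,0,0,0,0,0,0,0,0,0,0,0,0,0,0,0,0,0,0,0,0,0,0,0,0]' 1; python3 -m creep '[0,0,-0.2,0,0,0,0,0,-0.4,0,0,0,0,0,-0.6,0,0,0,0,0,-0.9,0,0,0,0,0,-0.9,0,0,0,0,0,-0.9,0,0,0,0,0,-0.9,0,0,0,0,0,-0.9,0,0,0,0,0,-0.4,0,0,0,0,0,0,0,0,0]'; python3 w.py 483 359 250
```

```text
time_s: 10.72
eef_pos: [549.9, 86.0, 63.7]
ee_rot: [0.707, 0.707, 0.0, 0.0]
force: [-1.5, -0.2, 5.8]
opening: 48.6
time_s: 11.22
eef_pos: [549.4, 85.8, 63.1]
ee_rot: [0.707, 0.707, -0.0, -0.0]
force: [0.3, -0.3, 0.0]
opening: 85.2
time_s: 12.05
eef_pos: [550.7, 86.5, 250.2]
ee_rot: [0.707, 0.707, 0.002, 0.002]
force: [0.3, 0.7, -0.4]
opening: 85.1
t 12.1 pos [550.69  86.45 250.18] q [ 0.38  0.25 -0.72  1.61  0.17  1.33 -0.36] F [ 0.34  0.65 -0.35] op 85.1
tool x [0. 1. 0.] z [ 0.01  0.   -1.  ]
units [ 9.08 -2.26 -0.  ]
turn units [ 0.05 -0.   -0.  ]
```

```bash
python3 -m creep '[0.5,-0.1,0,0,0,0,0.96,-0.24,0,0,0,0,0.96,-0.24,0,0,0,0,0.96,-0.24,0,0,0,0,0.96,-0.24,0,0,0,0,0.96,-0.24,0,0,0,0,0.96,-0.24,0,0,0,0,0.96,-0.24,0,0,0,0,0.96,-0.24,0,0,0,0,0.9,-0.24,0,0,0,0]'; python3 -m creep '[0,0,0,0,0,0,0,0,0,0,0,0]'; python3 w.py 483 359 125.5;python3 - <<'E'
from ob import *
cs={n:vision.capture(n) for n in("top","side")}
overlay(cs,dict(bottle=(549,86,8),flask=(483,359,38)),"pics/p2.png",s=5)
E
```

```text
time_s: 12.88
eef_pos: [480.7, 359.6, 245.3]
ee_rot: [0.707, 0.707, -0.001, -0.0]
force: [2.0, 0.3, -0.2]
opening: 85.1
time_s: 13.05
eef_pos: [480.1, 359.9, 245.2]
ee_rot: [0.706, 0.708, -0.001, -0.001]
force: [0.1, -0.3, 0.5]
opening: 85.3
t 13.1 pos [480.14 359.95 245.22] q [-0.08  0.39 -0.83  1.5   0.29  1.38 -0.92] F [ 0.07 -0.3   0.47] op 85.3
tool x [-0.  1. -0.] z [-0. -0. -1.]
units [-0.03  0.1   3.99]
turn units [-0.01  0.    0.03]
```

View pics/p2.png

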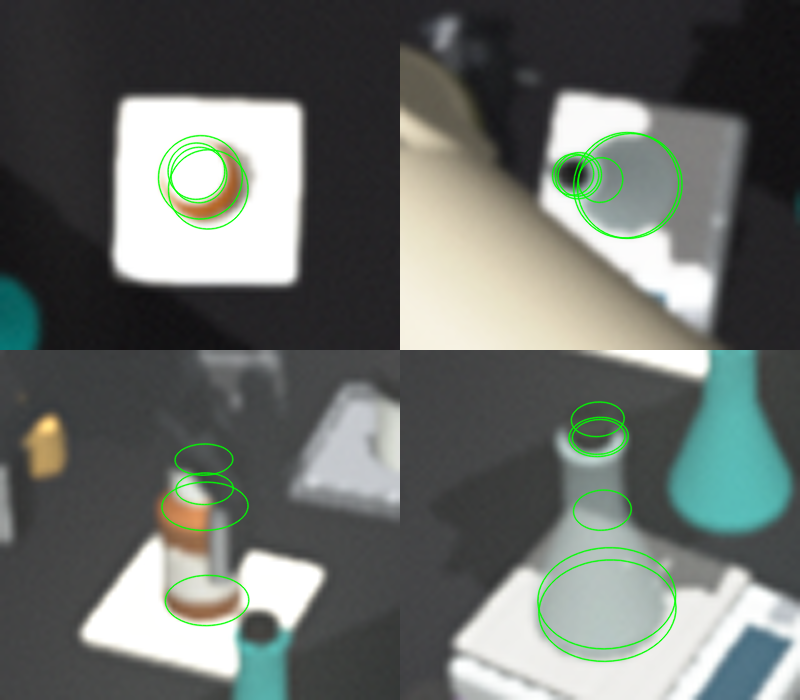

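```bash
python3 -m creep '[0,0.1,0.3,0,0,0,0,0,0.6,0,0,0,0,0,0.8,0,0,0,0,0,0.8,0,0,0,0,0,0.7,0,0,0,0,0,0.5,0,0,0,0,0,0.2,0,0,0,0,0,0,0,0,0]'; python3 w.py 483 359 125.5;python3 - <<'E'
from ob import *
cs={n:vision.capture(n) for n in("top","side")}
overlay(cs,dict(bottle=(549,86,8),flask=(483,359,38)),"pics/p3.png",s=5)
E
```

```text
time_s: 13.82
eef_pos: [484.7, 356.7, 127.3]
ee_rot: [0.708, 0.706, -0.001, -0.0]
force: [0.1, -0.2, 0.2]
opening: 85.6
t 13.8 pos [484.68 356.66 127.28] q [-0.1   0.5  -0.78  1.63  0.37  1.17 -0.97] F [ 0.14 -0.15  0.18] op 85.6
tool x [ 0.  1. -0.] z [-0. -0. -1.]
units [ 0.08 -0.06  0.06]
turn units [-0.02  0.02 -0.02]
```

View pics/p3.png

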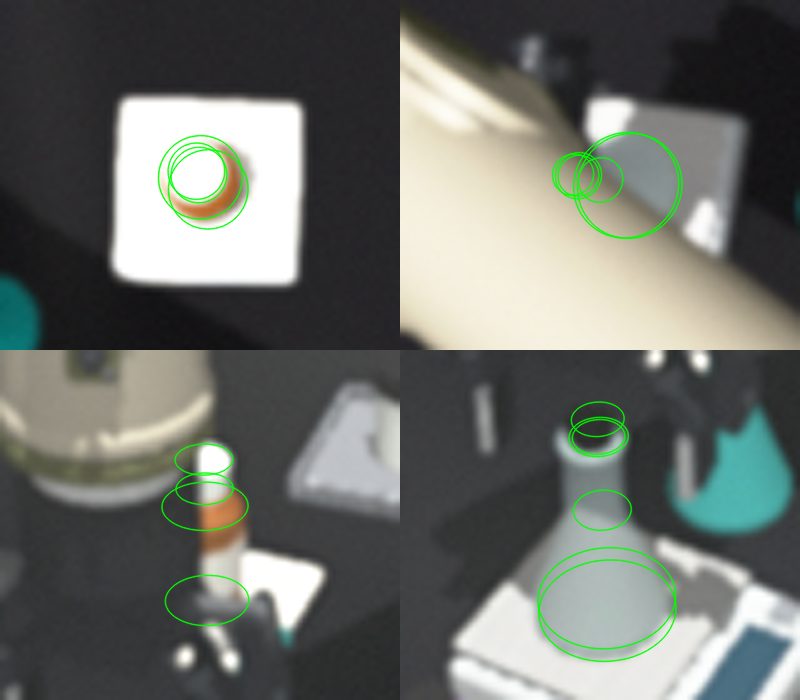

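The fingers stand on both sides of the clear flask's neck, at crop pixels (485,420) and (685,465) with the neck at 592. The bottle stands on the tile. I close.

```bash
python3 -m creep '[0.08,-0.06,0.06,0,0,0,0,0,0,0,0,0,0,0,0,0,0,0,0,0,0,0,0,0,0,0,0,0,0,0,0,0,0,0,0,0,0,0,0,0,0,0,0,0,0,0,0,0,0,0,0,0,0,0,0,0,0,0,0,0]' -1;python3 w.py
```

```text
time_s: 14.75
eef_pos: [483.2, 360.8, 127.7]
ee_rot: [0.707, 0.707, 0.0, 0.0]
force: [0.3, -1.2, 5.1]
opening: 24.4
t 14.8 pos [483.19 360.84 127.74] q [-0.11  0.5  -0.78  1.63  0.37  1.17 -0.98] F [ 0.34 -1.16  5.14] op 24.4
tool x [0. 1. 0.] z [ 0.  0. -1.]
turn units [ 0.01 -0.   -0.  ]
```

```bash
python3 -m creep '[0,0,-0.2,0,0,0,0,0,-0.4,0,0,0,0,0,-0.6,0,0,0,0,0,-0.7,0,0,0,0,0,-0.7,0,0,0,0,0,-0.7,0,0,0,0,0,-0.6,0,0,0,0,0,-0.4,0,0,0,0,0,-0.2,0,0,0]';python3 w.py 479.5 -356 250
```

```text
time_s: 15.5
eef_pos: [483.0, 361.1, 264.5]
ee_rot: [0.707, 0.707, 0.001, 0.0]
force: [-0.8, 1.8, -1.8]
opening: 24.4
t 15.5 pos [483.04 361.12 264.51] q [-0.08  0.39 -0.83  1.47  0.29  1.41 -0.92] F [-0.8   1.83 -1.81] op 24.4
tool x [0. 1. 0.] z [ 0.  0. -1.]
units [-23.9   -0.11   0.46]
turn units [ 0.01 -0.01 -0.  ]
```

```bash
python3 -m creep '[-0.2,0,0,0,0,0,-0.5,0,0,0,0,0,-0.8,0,0,0,0,0,-0.9,0,0,0,0,0,-0.9,0,0,0,0,0,-0.9,0,0,0,0,0,-0.9,0,0,0,0,0,-0.9,0,0,0,0,0,-0.9,0,0,0,0,0,-0.9,0,0,0,0,0]';python3 -m creep '[-0.9,0,0,0,0,0,-0.9,0,0,0,0,0,-0.9,0,0,0,0,0,-0.9,0,0,0,0,0,-0.9,0,0,0,0,0,-0.9,0,0,0,0,0,-0.9,0,0,0,0,0,-0.9,0,0,0,0,0,-0.9,0,0,0,0,0,-0.9,0,0,0,0,0]';python3 w.py 479.5 -356 250
```

```text
time_s: 16.33
eef_pos: [482.0, 124.6, 261.2]
ee_rot: [0.707, 0.707, -0.001, -0.0]
force: [0.1, -0.6, -1.9]
opening: 24.5
time_s: 17.17
eef_pos: [481.6, -144.9, 261.2]
ee_rot: [0.707, 0.707, -0.001, -0.001]
force: [0.9, -0.7, -2.1]
opening: 24.2
t 17.2 pos [ 481.57 -144.94  261.16] q [ 0.68  0.09 -0.5   1.73  0.04  1.33  0.17] F [ 0.85 -0.67 -2.08] op 24.2
tool x [0. 1. 0.] z [-0.  0. -1.]
units [-7.04 -0.06  0.37]
turn units [-0.02 -0.   -0.01]
```

```bash
python3 -m creep '[-0.9,0,0,0,0,0,-0.9,0,0,0,0,0,-0.9,0,0,0,0,0,-0.9,0,0,0,0,0,-0.9,0,0,0,0,0,-0.9,0,0,0,0,0,-0.8,0,0,0,0,0,-0.5,0,0,0,0,0,-0.27,0,0,0,0,0,-0.1,0,0,0,0,0]';python3 -m creep '[0,0,0,0,0,0,0,0,0,0,0,0]';python3 w.py 479.5 -356 134
```

```text
time_s: 18.0
eef_pos: [482.0, -356.1, 261.5]
ee_rot: [0.708, 0.707, -0.0, -0.001]
force: [-0.6, 0.4, -1.6]
opening: 24.2
time_s: 18.17
eef_pos: [483.1, -353.9, 262.4]
ee_rot: [0.707, 0.708, 0.0, -0.0]
force: [-0.2, 0.5, -1.2]
opening: 24.2
t 18.2 pos [ 483.12 -353.9   262.37] q [ 0.84  0.29 -0.35  1.5   0.1   1.37  0.48] F [-0.19  0.48 -1.21] op 24.2
tool x [-0.  1.  0.] z [ 0.  0. -1.]
units [-0.07 -0.12  4.28]
turn units [ 0.   -0.01  0.01]
```

```bash
python3 -m creep '[-0.07,-0.12,0.3,0,0,0,0,0,0.6,0,0,0,0,0,0.7,0,0,0,0,0,0.7,0,0,0,0,0,0.7,0,0,0,0,0,0.5,0,0,0,0,0,0.3,0,0,0,0,0,0.15,0,0,0,0,0,0.05,0,0,0,0,0,0,0,0,0]';python3 w.py 479.5 -356 134;python3 - <<'E'
from ob import *
cs={n:vision.capture(n) for n in("top","side")}
z=readout.state()["eef_pos"]
overlay(cs,dict(flask=(z[0],z[1],z[2]-90)),"pics/p4.png",s=5)
E
```

```text
time_s: 19.0
eef_pos: [479.3, -357.4, 142.9]
ee_rot: [0.707, 0.707, 0.0, 0.0]
force: [-0.2, -0.3, -1.5]
opening: 24.6
t 19.0 pos [ 479.31 -357.45  142.87] q [ 0.84  0.37 -0.34  1.65  0.14  1.14  0.46] F [-0.21 -0.35 -1.46] op 24.6
tool x [ 0.  1. -0.] z [ 0. -0. -1.]
units [0.05 0.01 0.3 ]
turn units [ 0.01  0.   -0.  ]
```

View pics/p4.png

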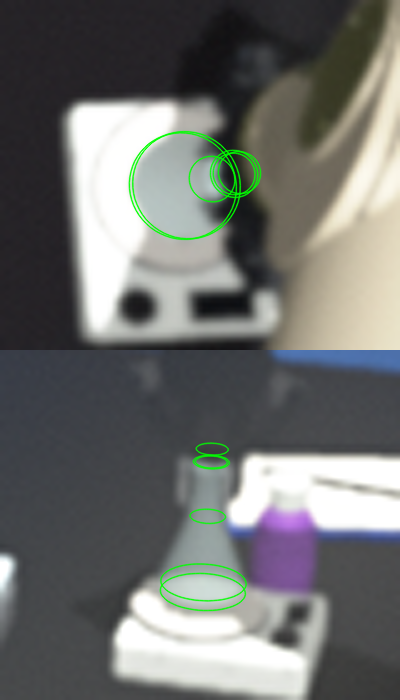

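The flask hangs upright over the middle of the plate (top crop foot at about (185,185)). I lower it to contact.

```bash
python3 -m creep '[0.05,0,0.1,0,0,0,0,0,0.08,0,0,0,0,0,0.05,0,0,0,0,0,0,0,0,0]'; python3 -m creep '[0,0,0.04,0,0,0,0,0,0,0,0,0]';python3 -m creep '[0,0,0.04,0,0,0,0,0,0,0,0,0]'
```

```text
time_s: 19.43
eef_pos: [478.9, -355.9, 135.2]
ee_rot: [0.707, 0.707, -0.0, -0.0]
force: [-0.1, -0.3, -2.1]
opening: 24.5
time_s: 19.6
eef_pos: [479.0, -356.0, 134.2]
ee_rot: [0.707, 0.707, -0.0, -0.0]
force: [-0.4, -0.5, -1.6]
opening: 24.4
time_s: 19.77
eef_pos: [479.3, -356.2, 133.7]
ee_rot: [0.707, 0.707, 0.0, 0.0]
force: [-1.2, 1.1, 3.6]
opening: 24.3
```

Contact. I release and rise.

```bash
python3 -m creep '[0,0,0,0,0,0,0,0,0,0,0,0,0,0,0,0,0,0,0,0,0,0,0,0,0,0,0,0,0,0,0,0,0,0,0,0,0,0,0,0,0,0,0,0,0,0,0,0]' 1; python3 -m creep '[0,0,-0.2,0,0,0,0,0,-0.5,0,0,0,0,0,-0.8,0,0,0,0,0,-0.9,0,0,0,0,0,-0.9,0,0,0,0,0,-0.6,0,0,0,0,0,-0.2,0,0,0,0,0,0,0,0,0]';python3 w.py 473.5 -118.6 250
```

```text
time_s: 20.43
eef_pos: [479.1, -356.0, 133.1]
ee_rot: [0.707, 0.707, -0.0, 0.0]
force: [-1.0, -0.1, -0.9]
opening: 85.7
time_s: 21.1
eef_pos: [479.7, -356.3, 258.0]
ee_rot: [0.707, 0.707, 0.0, 0.002]
force: [-0.2, -0.5, -0.3]
opening: 85.4
t 21.1 pos [ 479.68 -356.33  258.04] q [ 0.85  0.29 -0.35  1.51  0.1   1.36  0.49] F [-0.24 -0.55 -0.34] op 85.4
tool x [ 0.  1. -0.] z [ 0. -0. -1.]
units [ 7.92 -0.21  0.25]
turn units [ 0.02  0.02 -0.  ]
```

```bash
python3 -m creep '[0.4,-0.01,0,0,0,0,0.9,-0.03,0,0,0,0,0.9,-0.03,0,0,0,0,0.9,-0.03,0,0,0,0,0.9,-0.03,0,0,0,0,0.9,-0.03,0,0,0,0,0.9,-0.03,0,0,0,0,0.9,-0.03,0,0,0,0,0.8,-0.02,0,0,0,0,0.42,0,0,0,0,0]' 0.65;python3 -m creep '[0,0,0,0,0,0,0,0,0,0,0,0]';python3 w.py 473.5 -118.6 35; python3 - <<'E'
from ob import *
cs={n:vision.capture(n) for n in("top","side")}
overlay(cs,dict(flask=(479.3,-356,44),jar=(473.5,-118.6,4)),"pics/p5.png",s=5)
E
```

```text
time_s: 21.93
eef_pos: [471.0, -114.5, 254.7]
ee_rot: [0.706, 0.708, -0.0, -0.001]
force: [0.3, 0.4, -0.7]
opening: 70.6
time_s: 22.1
eef_pos: [471.5, -118.3, 255.3]
ee_rot: [0.707, 0.707, -0.001, -0.0]
force: [0.0, -0.1, 0.1]
opening: 70.5
t 22.1 pos [ 471.48 -118.29  255.3 ] q [ 0.66  0.05 -0.52  1.78  0.03  1.32  0.13] F [ 0.03 -0.14  0.09] op 70.5
tool x [-0.  1. -0.] z [-0. -0. -1.]
units [-0.01  0.08  7.34]
turn units [-0.01  0.    0.  ]
```

View pics/p5.png

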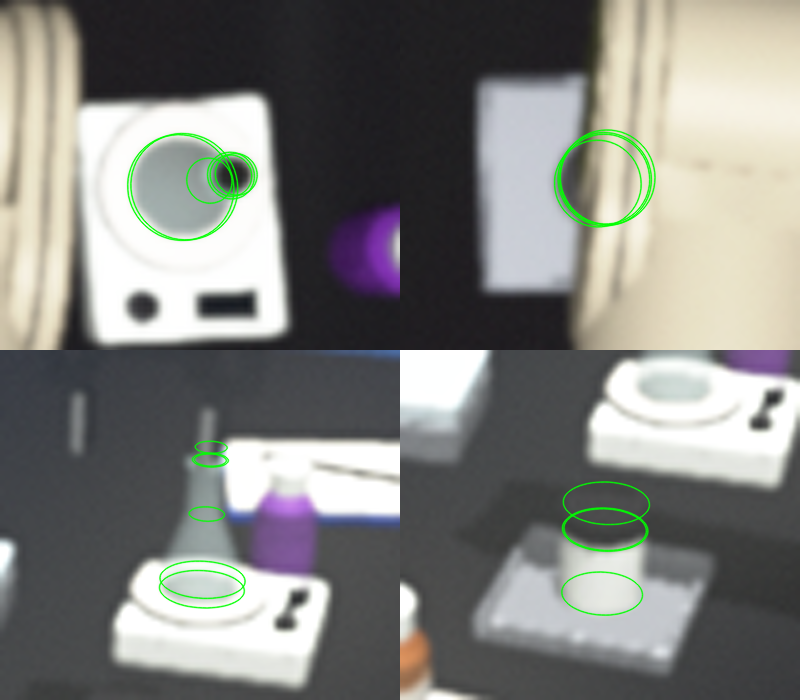

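```bash
python3 -m creep '[0,0.08,0.3,0,0,0,0,0,0.6,0,0,0,0,0,0.8,0,0,0,0,0,0.8,0,0,0,0,0,0.8,0,0,0,0,0,0.8,0,0,0,0,0,0.6,0,0,0,0,0,0.3,0,0,0,0,0,0,0,0,0]' 0.8;python3 w.py 473.5 -118.6 36; python3 - <<'E'
from ob import *
cs={n:vision.capture(n) for n in("side",)}
overlay(cs,dict(jar=(473.5,-118.6,4)),"pics/p6.png",s=6)
E
```

```text
time_s: 22.95
eef_pos: [473.0, -118.7, 103.7]
ee_rot: [0.708, 0.707, -0.001, -0.002]
force: [-0.4, -0.5, -0.2]
opening: 76.8
t 22.9 pos [ 472.96 -118.7   103.73] q [ 0.63  0.22 -0.52  1.96  0.13  1.01  0.05] F [-0.37 -0.49 -0.17] op 76.8
tool x [0. 1. 0.] z [-0.  0. -1.]
units [0.   0.03 2.26]
turn units [-0.03 -0.01 -0.01]
```

View pics/p6.png

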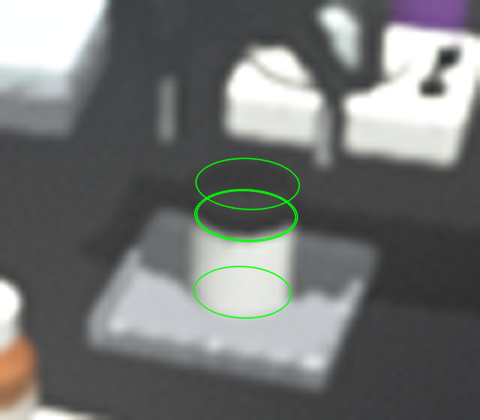

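The fingers are aligned above and to either side of the jar, at crop pixels (167,105) and (322,140), with the jar at 245. I go down.

```bash
python3 -m creep '[0,0,0.3,0,0,0,0,0,0.5,0,0,0,0,0,0.5,0,0,0,0,0,0.4,0,0,0,0,0,0.3,0,0,0,0,0,0.15,0,0,0,0,0,0,0,0,0]';python3 w.py 473.5 -118.6 36
```

```text
time_s: 23.58
eef_pos: [474.1, -118.3, 41.0]
ee_rot: [0.707, 0.707, -0.0, -0.0]
force: [-0.5, 0.5, 0.0]
opening: 76.8
t 23.6 pos [ 474.08 -118.33   40.96] q [ 0.6   0.31 -0.5   2.    0.19  0.87 -0.  ] F [-0.47  0.45  0.03] op 76.8
tool x [0. 1. 0.] z [-0.  0. -1.]
units [-0.01 -0.02  0.17]
turn units [-0.01 -0.   -0.  ]
```

```bash
python3 -m creep '[0,0,0.15,0,0,0,0,0,0,0,0,0]';python3 w.py; python3 -m creep '[0,0,0,0,0,0,0,0,0,0,0,0,0,0,0,0,0,0,0,0,0,0,0,0,0,0,0,0,0,0,0,0,0,0,0,0,0,0,0,0,0,0]' -1;python3 w.py
```

```text
time_s: 23.75
eef_pos: [474.6, -118.5, 37.1]
ee_rot: [0.707, 0.707, 0.0, 0.0]
force: [-0.1, -0.5, -0.7]
opening: 76.5
t 23.8 pos [ 474.55 -118.48   37.1 ] q [ 0.6   0.32 -0.5   2.    0.2   0.87 -0.01] F [-0.09 -0.45 -0.74] op 76.5
tool x [ 0.  1. -0.] z [ 0. -0. -1.]
turn units [ 0.  0. -0.]
time_s: 24.33
eef_pos: [474.7, -118.5, 37.9]
ee_rot: [0.707, 0.707, 0.0, 0.0]
force: [-3.6, 0.5, 4.8]
opening: 54.2
t 24.3 pos [ 474.71 -118.52   37.88] q [ 0.6   0.32 -0.5   2.    0.2   0.87 -0.01] F [-3.58  0.51  4.78] op 54.2
tool x [ 0.  1. -0.] z [ 0. -0. -1.]
turn units [ 0.01  0.   -0.  ]
```

```bash
python3 -m creep '[0,0,-0.2,0,0,0,0,0,-0.5,0,0,0,0,0,-0.7,0,0,0,0,0,-0.8,0,0,0,0,0,-0.8,0,0,0,0,0,-0.8,0,0,0,0,0,-0.8,0,0,0,0,0,-0.7,0,0,0,0,0,-0.5,0,0,0,0,0,-0.2,0,0,0]';python3 w.py 481 358.5 220; python3 - <<'E'
from ob import *
cs={n:vision.capture(n) for n in("side",)}
z=readout.state()["eef_pos"]
overlay(cs,dict(jar=(z[0],z[1],z[2]-34)),"pics/p7.png",s=6)
E
```

```text
time_s: 25.17
eef_pos: [475.2, -118.4, 219.9]
ee_rot: [0.707, 0.707, 0.001, 0.002]
force: [-0.6, -0.2, -0.5]
opening: 54.1
t 25.2 pos [ 475.19 -118.45  219.93] q [ 0.66  0.08 -0.53  1.83  0.05  1.24  0.12] F [-0.6  -0.21 -0.5 ] op 54.1
tool x [ 0.  1. -0.] z [ 0. -0. -1.]
units [15.9   0.19 -0.02]
turn units [ 0.03  0.01 -0.  ]
```

View pics/p7.png

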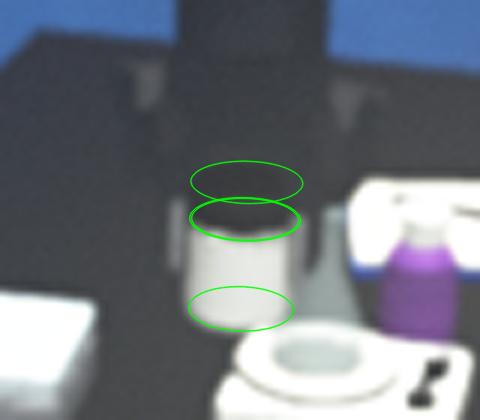

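The jar is held upright. I carry it to the balance.

```bash
python3 -m creep '[0.2,0,0,0,0,0,0.5,0.02,0,0,0,0,0.8,0.02,0,0,0,0,0.9,0.02,0,0,0,0,0.9,0.02,0,0,0,0,0.9,0.02,0,0,0,0,0.9,0.02,0,0,0,0,0.9,0.02,0,0,0,0,0.9,0.02,0,0,0,0,0.9,0.02,0,0,0,0]';python3 -m creep '[0.9,0.01,0,0,0,0,0.9,0.01,0,0,0,0,0.9,0.01,0,0,0,0,0.9,0.01,0,0,0,0,0.9,0.01,0,0,0,0,0.9,0.01,0,0,0,0,0.9,0,0,0,0,0,0.8,0,0,0,0,0,0.6,0,0,0,0,0,0.3,0,0,0,0,0]';python3 -m creep '[0,0,0,0,0,0,0,0,0,0,0,0]';python3 w.py 481 358.5 72
```

```text
time_s: 26.05
eef_pos: [478.7, 117.2, 215.7]
ee_rot: [0.707, 0.707, -0.001, -0.001]
force: [1.0, -0.1, -0.0]
opening: 54.4
time_s: 26.88
eef_pos: [479.7, 358.3, 215.4]
ee_rot: [0.706, 0.708, -0.001, -0.001]
force: [0.4, -0.9, -1.1]
opening: 54.2
time_s: 27.05
eef_pos: [481.3, 355.2, 216.1]
ee_rot: [0.707, 0.707, -0.001, -0.0]
force: [0.5, -0.6, -0.8]
opening: 54.2
t 27.1 pos [481.33 355.16 216.14] q [-0.07  0.41 -0.83  1.54  0.31  1.32 -0.93] F [ 0.46 -0.57 -0.76] op 54.2
tool x [-0.  1. -0.] z [-0. -0. -1.]
units [ 0.12 -0.    4.8 ]
turn units [-0.01  0.01  0.  ]
```

```bash
python3 -m creep '[0.1,0,0.3,0,0,0,0,0,0.6,0,0,0,0,0,0.8,0,0,0,0,0,0.8,0,0,0,0,0,0.7,0,0,0,0,0,0.6,0,0,0,0,0,0.4,0,0,0,0,0,0.2,0,0,0,0,0,0,0,0,0]';python3 w.py 481 358.5 72;python3 - <<'E'
from ob import *
cs={n:vision.capture(n) for n in("top","side",)}
z=readout.state()["eef_pos"]
overlay(cs,dict(jar=(z[0],z[1],z[2]-34)),"pics/p8.png",s=5)
E
```

```text
time_s: 27.8
eef_pos: [481.5, 357.5, 83.8]
ee_rot: [0.708, 0.707, -0.001, -0.0]
force: [-0.6, 0.2, -1.3]
opening: 54.3
t 27.8 pos [481.51 357.48  83.82] q [-0.12  0.54 -0.77  1.67  0.41  1.1  -1.01] F [-0.57  0.15 -1.3 ] op 54.3
tool x [ 0.  1. -0.] z [-0. -0. -1.]
units [ 0.03 -0.02  0.39]
turn units [-0.01  0.01 -0.01]
```

View pics/p8.png

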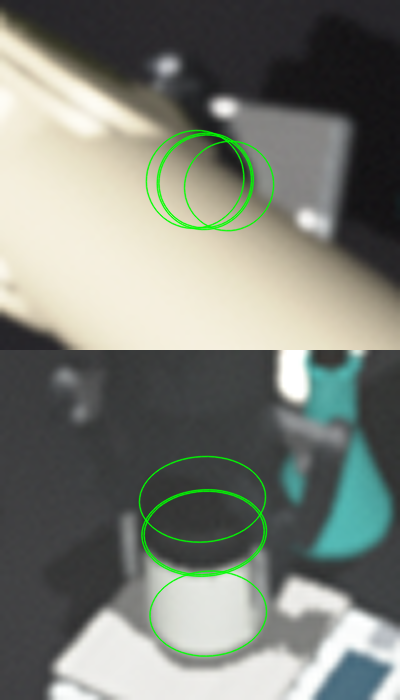

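```bash
python3 -m creep '[0.03,0,0.1,0,0,0,0,0,0.07,0,0,0,0,0,0.04,0,0,0,0,0,0,0,0,0]'; python3 -m creep '[0,0,0.05,0,0,0,0,0,0,0,0,0]';python3 -m creep '[0,0,0.05,0,0,0,0,0,0,0,0,0]'
```

```text
time_s: 28.23
eef_pos: [481.8, 359.5, 78.8]
ee_rot: [0.707, 0.707, 0.0, 0.0]
force: [0.2, -0.5, -1.3]
opening: 53.9
time_s: 28.4
eef_pos: [481.7, 359.5, 77.2]
ee_rot: [0.707, 0.707, -0.0, 0.0]
force: [0.7, 0.1, -0.3]
opening: 54.2
time_s: 28.57
eef_pos: [481.7, 359.4, 75.5]
ee_rot: [0.707, 0.707, -0.0, 0.0]
force: [-0.3, -0.5, 0.0]
opening: 54.2
```

```bash
python3 -m creep '[0,0,0.05,0,0,0,0,0,0,0,0,0]'; python3 -m creep '[0,0,0.05,0,0,0,0,0,0,0,0,0]';python3 -m creep '[0,0,0.03,0,0,0,0,0,0,0,0,0]'
```

```text
time_s: 28.73
eef_pos: [481.7, 359.4, 74.0]
ee_rot: [0.707, 0.707, -0.0, 0.0]
force: [0.1, -0.3, -1.5]
opening: 54.3
time_s: 28.9
eef_pos: [481.7, 359.4, 72.5]
ee_rot: [0.707, 0.707, -0.0, 0.0]
force: [0.1, -0.0, -1.4]
opening: 54.1
time_s: 29.07
eef_pos: [481.7, 359.6, 72.0]
ee_rot: [0.707, 0.707, 0.0, 0.0]
force: [-0.5, -0.7, -0.4]
opening: 54.0
```

```bash
python3 -m creep '[0,0,0.03,0,0,0,0,0,0,0,0,0]'
```

```text
time_s: 29.23
eef_pos: [481.8, 359.6, 71.9]
ee_rot: [0.707, 0.707, 0.0, 0.0]
force: [-3.4, -3.2, 10.0]
opening: 54.3
```

Contact at 71.9, as predicted. I release and rise.

```bash
python3 -m creep '[0,0,-0.03,0,0,0,0,0,0,0,0,0]'; python3 -m creep '[0,0,0,0,0,0,0,0,0,0,0,0,0,0,0,0,0,0,0,0,0,0,0,0,0,0,0,0,0,0,0,0,0,0,0,0,0,0,0,0,0,0]' 1; python3 -m creep '[0,0,-0.2,0,0,0,0,0,-0.5,0,0,0,0,0,-0.8,0,0,0,0,0,-0.9,0,0,0,0,0,-0.9,0,0,0,0,0,-0.9,0,0,0,0,0,-0.9,0,0,0,0,0,-0.5,0,0,0,0,0,-0.1,0,0,0]';python3 w.py 549 85 250
```

```text
time_s: 29.4
eef_pos: [481.8, 359.6, 72.0]
ee_rot: [0.707, 0.707, 0.0, 0.0]
force: [-0.3, -0.2, -0.2]
opening: 54.5
time_s: 29.98
eef_pos: [481.7, 359.5, 71.9]
ee_rot: [0.707, 0.707, 0.0, 0.0]
force: [-0.7, 0.1, 0.3]
opening: 85.4
time_s: 30.73
eef_pos: [482.4, 360.8, 247.8]
ee_rot: [0.707, 0.707, 0.003, 0.001]
force: [0.4, -0.3, 0.0]
opening: 85.3
t 30.7 pos [482.36 360.77 247.78] q [-0.07  0.39 -0.83  1.5   0.3   1.38 -0.92] F [ 0.4  -0.28  0.01] op 85.3
tool x [0. 1. 0.] z [ 0.  0. -1.]
units [-9.19  2.22 -0.09]
turn units [ 0.04 -0.03 -0.  ]
```

```bash
python3 -m creep '[-0.4,0.1,0,0,0,0,-0.8,0.2,0,0,0,0,-0.95,0.23,0,0,0,0,-0.95,0.23,0,0,0,0,-0.95,0.23,0,0,0,0,-0.95,0.23,0,0,0,0,-0.95,0.23,0,0,0,0,-0.95,0.23,0,0,0,0,-0.95,0.23,0,0,0,0,-0.8,0.2,0,0,0,0]';python3 -m creep '[-0.4,0.12,0,0,0,0,-0.14,0,0,0,0,0,0,0,0,0,0,0]';python3 w.py 549 85.5 63;python3 - <<'E'
from ob import *
cs={n:vision.capture(n) for n in("top","side",)}
overlay(cs,dict(bottle=(549,86,8),jar=(481.7,359.5,38)),"pics/p9.png",s=5)
E
```

```text
time_s: 31.57
eef_pos: [544.6, 96.3, 241.9]
ee_rot: [0.708, 0.706, -0.001, -0.0]
force: [0.4, 0.5, 0.0]
opening: 85.5
time_s: 31.82
eef_pos: [548.2, 83.1, 242.4]
ee_rot: [0.708, 0.706, -0.0, -0.0]
force: [-0.5, 0.5, -0.2]
opening: 85.2
t 31.8 pos [548.2   83.06 242.38] q [ 0.4   0.26 -0.73  1.63  0.18  1.33 -0.37] F [-0.45  0.5  -0.21] op 85.2
tool x [0. 1. 0.] z [-0.  0. -1.]
units [0.08 0.03 5.98]
turn units [-0.01 -0.   -0.01]
```

View pics/p9.png

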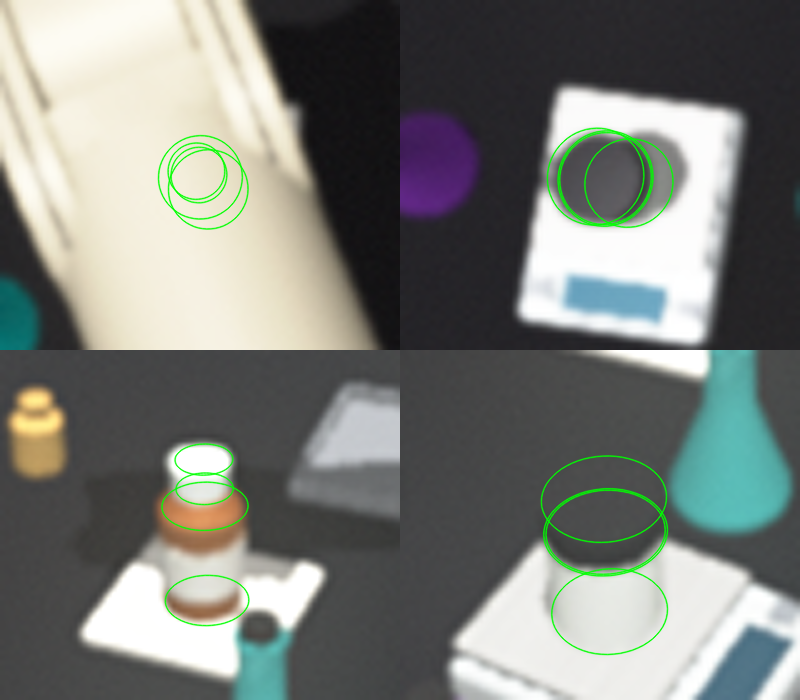

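The jar stands centred on the pan, with its foot at crop (607,612) against a pan middle of about (602,608). The bottle is upright on the tile. I fetch the bottle.

```bash
python3 -m creep '[0.08,0.03,0.3,0,0,0,0,0,0.7,0,0,0,0,0,0.8,0,0,0,0,0,0.8,0,0,0,0,0,0.8,0,0,0,0,0,0.8,0,0,0,0,0,0.7,0,0,0,0,0,0.5,0,0,0,0,0,0.3,0,0,0,0,0,0.1,0,0,0]';python3 -m creep '[0,0,0,0,0,0,0,0,0,0,0,0]';python3 w.py 549 85.5 63
```

```text
time_s: 32.75
eef_pos: [548.2, 87.4, 67.1]
ee_rot: [0.707, 0.708, -0.001, -0.001]
force: [0.1, -0.5, 1.1]
opening: 85.7
time_s: 32.92
eef_pos: [549.8, 86.9, 69.6]
ee_rot: [0.707, 0.707, 0.0, 0.0]
force: [0.4, 0.8, 0.7]
opening: 85.3
t 32.9 pos [549.8   86.86  69.61] q [ 0.33  0.44 -0.68  1.8   0.32  1.01 -0.48] F [0.37 0.78 0.66] op 85.3
tool x [-0.  1.  0.] z [ 0.  0. -1.]
units [-0.05 -0.03  0.22]
turn units [ 0.01 -0.    0.  ]
```

```bash
python3 -m creep '[-0.05,-0.02,0.15,0,0,0,0,0,0,0,0,0]';python3 -m creep '[0,0,0,0,0,0,0,0,0,0,0,0,0,0,0,0,0,0,0,0,0,0,0,0,0,0,0,0,0,0,0,0,0,0,0,0,0,0,0,0,0,0,0,0,0,0,0,0]' -1;python3 w.py;python3 -m creep '[0,0,-0.2,0,0,0,0,0,-0.4,0,0,0,0,0,-0.6,0,0,0,0,0,-0.7,0,0,0,0,0,-0.7,0,0,0,0,0,-0.7,0,0,0,0,0,-0.5,0,0,0,0,0,-0.2,0,0,0]';python3 w.py 473.7 -110.8 185
```

```text
time_s: 33.08
eef_pos: [549.0, 84.3, 64.5]
ee_rot: [0.707, 0.707, 0.0, 0.0]
force: [0.3, 0.3, 0.1]
opening: 85.4
time_s: 33.75
eef_pos: [549.2, 84.7, 65.1]
ee_rot: [0.707, 0.707, 0.0, 0.0]
force: [-0.5, 0.1, 4.8]
opening: 48.1
t 33.8 pos [549.25  84.71  65.14] q [ 0.33  0.45 -0.68  1.81  0.33  1.   -0.48] F [-0.5   0.11  4.8 ] op 48.1
tool x [ 0.  1. -0.] z [ 0. -0. -1.]
turn units [ 0.01  0.   -0.  ]
time_s: 34.42
eef_pos: [549.7, 85.1, 187.6]
ee_rot: [0.707, 0.707, 0.001, 0.001]
force: [0.2, 0.3, -2.3]
opening: 48.1
t 34.4 pos [549.69  85.1  187.59] q [ 0.38  0.3  -0.73  1.7   0.22  1.22 -0.4 ] F [ 0.23  0.26 -2.27] op 48.1
tool x [0. 1. 0.] z [ 0.  0. -1.]
units [-6.53 -2.53  0.08]
turn units [ 0.03 -0.   -0.  ]
```

```bash
python3 -m creep '[-0.3,-0.1,0,0,0,0,-0.6,-0.25,0,0,0,0,-0.8,-0.32,0,0,0,0,-0.85,-0.33,0,0,0,0,-0.85,-0.33,0,0,0,0,-0.85,-0.33,0,0,0,0,-0.85,-0.33,0,0,0,0,-0.75,-0.28,0,0,0,0,-0.5,-0.2,0,0,0,0,-0.2,-0.06,0,0,0,0]';python3 -m creep '[0,0,0,0,0,0,0,0,0,0,0,0]';python3 w.py 473.7 -111.5 61
```

```text
time_s: 35.25
eef_pos: [470.7, -115.1, 183.3]
ee_rot: [0.709, 0.705, -0.001, -0.001]
force: [-0.5, 0.1, -3.5]
opening: 48.1
time_s: 35.42
eef_pos: [472.7, -111.2, 184.0]
ee_rot: [0.707, 0.707, 0.0, -0.0]
force: [0.2, 0.2, -2.0]
opening: 48.2
t 35.4 pos [ 472.72 -111.21  183.99] q [ 0.73  0.12 -0.62  1.88  0.08  1.17  0.08] F [ 0.18  0.16 -1.96] op 48.2
tool x [0. 1. 0.] z [-0.  0. -1.]
units [-0.01  0.03  4.1 ]
turn units [-0. -0. -0.]
```

```bash
python3 -m creep '[0,0.02,0.3,0,0,0,0,0,0.6,0,0,0,0,0,0.7,0,0,0,0,0,0.7,0,0,0,0,0,0.6,0,0,0,0,0,0.5,0,0,0,0,0,0.25,0,0,0,0,0,0.1,0,0,0,0,0,0,0,0,0,0,0,0,0,0,0]';python3 w.py 473.7 -111.5 61;python3 - <<'E'
from ob import *
cs={n:vision.capture(n) for n in("top","side",)}
z=readout.state()["eef_pos"]
overlay(cs,dict(bottle=(z[0],z[1]+1,z[2]-57)),"pics/p10.png",s=5)
E
```

```text
time_s: 36.25
eef_pos: [474.0, -111.4, 72.4]
ee_rot: [0.707, 0.707, 0.0, 0.0]
force: [0.6, 0.5, -1.9]
opening: 48.1
t 36.2 pos [ 474.   -111.42   72.43] q [ 0.68  0.27 -0.6   1.98  0.19  0.94 -0.01] F [ 0.59  0.55 -1.89] op 48.1
tool x [-0.  1. -0.] z [ 0. -0. -1.]
units [-0.   -0.01  0.38]
turn units [0.01 0.   0.  ]
```

View pics/p10.png

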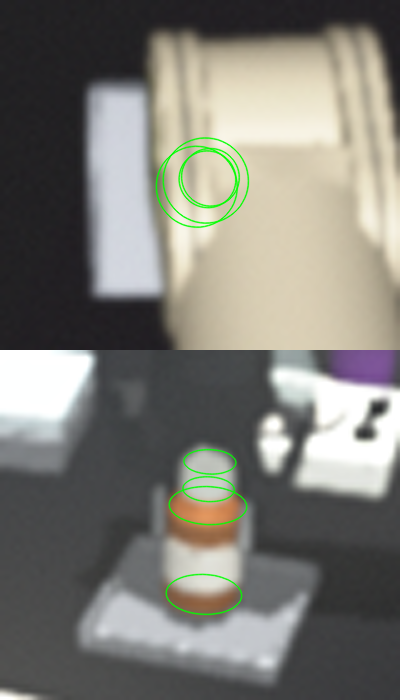

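The bottle hangs upright over the middle of the tray. I lower it to contact.

```bash
python3 -m creep '[0,0,0.12,0,0,0,0,0,0.1,0,0,0,0,0,0.06,0,0,0,0,0,0.03,0,0,0,0,0,0,0,0,0]'; python3 -m creep '[0,0,0.05,0,0,0,0,0,0,0,0,0]'; python3 -m creep '[0,0,0.03,0,0,0,0,0,0,0,0,0]'
```

```text
time_s: 36.77
eef_pos: [473.3, -111.8, 62.3]
ee_rot: [0.707, 0.707, -0.0, -0.0]
force: [-0.5, -0.0, -2.1]
opening: 48.0
time_s: 36.93
eef_pos: [473.6, -111.8, 61.2]
ee_rot: [0.707, 0.707, 0.0, 0.0]
force: [-0.6, -0.9, -2.3]
opening: 48.4
time_s: 37.1
eef_pos: [473.8, -111.9, 61.1]
ee_rot: [0.707, 0.707, -0.0, 0.0]
force: [-3.5, 0.8, 9.9]
opening: 48.2
```

Contact. I release, rise, and move off towards the free spot at negative x/y so the arm leaves both cameras' view.

```bash
python3 -m creep '[0,0,-0.03,0,0,0,0,0,0,0,0,0]'; python3 -m creep '[0,0,0,0,0,0,0,0,0,0,0,0,0,0,0,0,0,0,0,0,0,0,0,0,0,0,0,0,0,0,0,0,0,0,0,0,0,0,0,0,0,0,0,0,0,0,0,0]' 1; python3 -m creep '[0,0,-0.2,0,0,0,0,0,-0.5,0,0,0,0,0,-0.8,0,0,0,0,0,-0.9,0,0,0,0,0,-0.9,0,0,0,0,0,-0.9,0,0,0,0,0,-0.9,0,0,0,0,0,-0.9,0,0,0,0,0,-0.6,0,0,0,0,0,-0.2,0,0,0]';python3 w.py 450 150 265;
```

```text
time_s: 37.27
eef_pos: [473.6, -111.8, 61.3]
ee_rot: [0.707, 0.707, 0.0, 0.0]
force: [0.1, -0.4, -2.4]
opening: 48.4
time_s: 37.93
eef_pos: [473.5, -111.8, 61.1]
ee_rot: [0.707, 0.707, -0.0, 0.0]
force: [-0.4, -0.8, -0.7]
opening: 85.0
time_s: 38.77
eef_pos: [474.5, -111.7, 268.6]
ee_rot: [0.707, 0.707, 0.001, 0.002]
force: [-0.3, 0.1, 1.0]
opening: 85.3
t 38.8 pos [ 474.52 -111.72  268.58] q [ 0.74  0.05 -0.62  1.76  0.03  1.34  0.12] F [-0.28  0.07  0.99] op 85.3
tool x [ 0.  1. -0.] z [ 0. -0. -1.]
units [ 8.72 -0.82  0.1 ]
turn units [ 0.04  0.01 -0.  ]
```

```bash
python3 -m creep '[0.4,0,0,0,0,0,0.9,0,0,0,0,0,0.9,0,0,0,0,0,0.9,0,0,0,0,0,0.9,0,0,0,0,0,0.9,0,0,0,0,0,0.9,0,0,0,0,0,0.8,0,0,0,0,0,0.5,0,0,0,0,0,0.2,0,0,0,0,0]'; python3 - <<'E'
from ob import *
cs={n:vision.capture(n) for n in("top","side",)}
overlay(cs,dict(bottle=(473.7,-111,4),jar=(481.7,359.5,38),flask=(479.3,-356,44)),"pics/f1.png",s=3.3)
cv2.imwrite("pics/ftop.png",cs["top"]["img"][:,:,::-1]);cv2.imwrite("pics/fside.png",cs["side"]["img"][:,:,::-1])
E
```

```text
time_s: 39.6
eef_pos: [472.2, 110.6, 263.9]
ee_rot: [0.706, 0.708, -0.0, -0.001]
force: [-0.0, 0.4, 0.6]
opening: 85.3
```

View pics/f1.png

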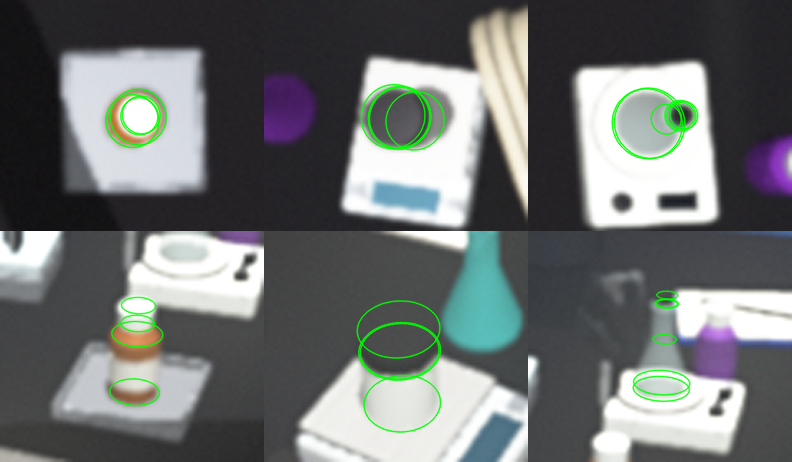

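View pics/ftop.png

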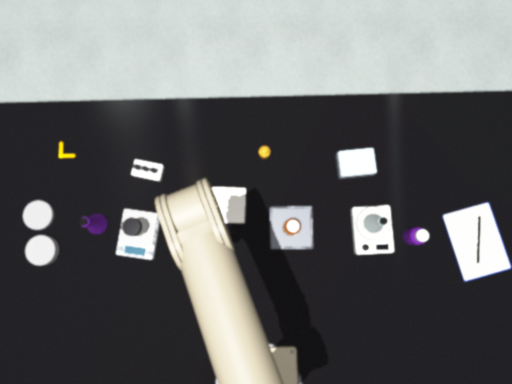

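View pics/fside.png

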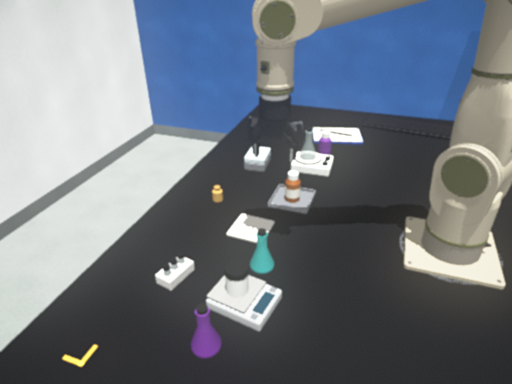

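```bash
python3 -m creep '[0,0,0,0,0,0,0,0,0,0,0,0,0,0,0,0,0,0]'; python3 -c "
from workcell import manip
print(manip.job_done())"
```

```text
time_s: 39.95
eef_pos: [473.6, 106.0, 264.9]
ee_rot: [0.708, 0.706, -0.0, 0.0]
force: [0.2, 0.2, 0.1]
opening: 85.4
the job is handed in; nothing more can be done
None
```

I moved all three vessels to their stations and handed the job in at about 40 s. I parked the amber bottle on the tile, moved the clear flask to the stirrer and the jar to the balance, then took the bottle from the tile to the spill tray.

**Placement:** The last pictures from both cameras show all three vessels upright within a few mm of the middle of their stations. The tile is free, and the tip box, brass weight, vial stand and look-alikes are where they started. Each vessel touched down within about 0.5 mm of the height I expected. The gripper is open, well above everything, and reads no force.

**Weaker points:**
- **Pan and plate middles:** I judged these from faint edges, so they could be a few mm out.
- **Jar grip:** the fingers stopped at 54.2 mm, so they probably held the jar at its lid rather than its body. It did not slip.
- **Bottle on the tile:** contact there briefly read about 30 N while I was setting it down.
- **Side camera:** it showed things about 2 to 4 mm off from the top camera.

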